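# Wind the toaster's timer, then hold the bread lever down at its third notch

### The job

Start the toaster on the folding table: twist the grey timer knob on its top clockwise to its stop and let go so that it springs all the way back, and only then press the red lever at the same end straight down with the fingertips, past the first two clicks to the third, lowest notch. Keep it there against its spring: the program finishes while the fingers are still holding the lever down, without leaning on it very hard (about 50 N is too much). Leave the bread, the mug, the jam jar and the plate alone.

Things in the scene. Friction and masses are not known exactly. Their poses are not given: they have to be found in the camera images.
- toaster: Two-slot toaster, steel sides and black ends, fixed: 172 mm along its x, 300 mm along its y, 185 mm high. Origin: centre of its underside, on the table; z up. All controls are at its +y end (to the robot's left): the timer knob on top, the red lever on the end face (150 mm from the origin along +y). Its position varies, and its yaw lies within 0.45 rad of 0.
- timer (a joint): Angle of the timer knob (rad): 0 at rest, grows as it is twisted clockwise seen from above, 1.25 at its stop. A spring returns it: about 0.05 N m at rest, 0.12 N m at the stop. Let go, it runs back to 0 within about 2 s.
- timer_grip (a point): On the knob's vertical axis, at the height for the TCP to grip it: 219 mm above the table, 85 mm along the toaster's +y from its origin. Grey knob: a 46 mm disc, its top 11 mm above the toaster's top, with an upright grip bar 44 mm long and 14 mm thick, up to 41 mm above the toaster's top. At rest the bar lies along the toaster's x, red mark at -x. Axes turn with the knob (x along the bar).
- rack (a joint): How far the lever is pressed down (m), with the bread it carries: 0 at rest (top), clicks (felt detents) at 0.011 and 0.022, third notch at 0.033, hard stop at 0.035. No notch latches: the spring lifts the lever again from any of them when it is let go. The push needed varies between about 3 and 13 N on the way down and is about 10 N in the third notch.
- paddle_top (a point): Centre of the red lever's upper face: 174 mm above the table at rest, it goes straight down with rack; on the toaster's x = 0, 186 mm from the toaster's origin along its y. Axes parallel to the toaster's.
- paddle: The red lever: a paddle 48 mm along the toaster's x, 36 mm along its y (168 to 204 mm from the toaster's origin), 14 mm thick, on a thin stem out of the slot in the toaster's end face. Origin: inside the toaster, on its vertical axis, 15 mm below the paddle's upper face.
- slices: Two slices of bread in the slots (each 14 mm thick, 112 mm along the toaster's y), carried by the rack; they stand 30 mm above the toaster's top at rest and reach to 5 mm on the -y side of the toaster's origin at the knob's side. Origin: as the lever's. Not to be touched.
- mug: Bystander: blue mug, 80 mm diameter, 92 mm high. Origin: centre of its underside.
- jam_jar: Bystander: jam jar with red cap, 66 mm diameter, 100 mm high. Origin: centre of its underside.
- plate: Bystander: white plate, 150 mm diameter, 18 mm high. Origin: centre of its underside.

How it is judged:
By the outcome, as a careful person would: the job done as asked, in the order asked, and still so for the second after the job is handed in, while the arm keeps its last pose, push and grip.
It also fails if it takes over 45 s, if anything falls off the work surface, if the arm or the gripper's body presses on something with over 40 N, if the wrist force passes 120 N, or if a joint passes its speed limit or range.

### The arm

A 7-joint arm with a two-finger parallel gripper is mounted at the origin on the work surface. World frame = base frame: x ahead of the robot, y to its left, z up, the work surface at z = 0. Lengths are in m, angles in rad, forces in N, time in s.
With the tool pointing down it reaches from about 0.35 to 0.9 m from the base axis. Payload 19.9 kg.
Tool frame: the origin (TCP) lies between the finger pads, 19 mm behind the fingertips; this is the grasp point; z points along the fingers, y is the direction in which the jaws open and shut (so a half turn about z gives the same grasp; the last joint's range is limited). The gripper opens to 94 mm and grips with 3 to 60 N. Pads are 16 mm wide; open, the fingers measure 119 mm over their backs; the gripper's body (75 mm by 177 mm) begins 78 mm behind the grasp point.
Start: joints at [1.139, 0.417, -0.01, 1.614, 0.005, 1.111, -0.053], TCP at [0.237, -0.578, 0.224] pointing down, gripper open.
Joint ranges: [-2.81, 2.81], [-0.39, 2.02], [-1.27, 1.25], [0.06, 2.57], [-1.19, 4.33], [0.19, 2], [-2.82, 2.82]. Speed limits (rad/s): [1.89, 1.89, 2.39, 2.39, 3.01, 3.01, 3.01].

### API

Orientations are given as a 3x3 rotation matrix whose columns are the frame's x, y, z axes.
In Python, from rig import robot gives the robot as it stands. Calls block until the motion is done:
- robot.move_ptp(position, orientation): joint-space move of the TCP to a pose.
- robot.move_linear(position, velocity=0.15, frame=None, threshold=None): straight line of the TCP; frame=None keeps the orientation; velocity is the mean speed in m/s. With threshold (N) it stops when the force on the tool has changed by that much, and returns True; else False.
- robot.goto_joints(angles): joint-space move.
- robot.gripper_to(opening): finger opening in m; the grip force is fixed at half the most; returns when the fingers have stopped.
- robot.pause(seconds).
- robot.ik(position, orientation): joint angles nearest the present ones, or None.
- robot.get_state(): the state.
- robot.grab_frame(name): name is "scene" or "top" or "wrist"; returns the picture (480x640x3 uint8, red, green, blue); there is no depth.
- robot.camera_info(name): a dict with "fx", "fy", "cx", "cy" (pixels), "rvec" (rotation vector, rad) and "tvec" (3), from world to camera coordinates, as OpenCV has them. Camera axes: x right, y down, z forward; pixel columns grow to the right and rows downward; lengths in m; the calibration is good to about 2 mm. The wrist camera is an equidistant fisheye: a pixel r from the principal point sees the ray r / f radians off the axis. A picture is of the moment at which its call begins: read the wrist's pose just before it. camera_info takes no time and is no camera call; for the wrist camera it gives the pose at the moment of the call.
A pose or a line that the arm cannot do raises robot.PlanningError and nothing moves.
- robot.sign_off(): hands the job in, once; it reports no verdict.
The state is a dict: "time": time; "qpos": joint angles; "joint_vel": joint speeds; "effort": joint torques, N m; "ee_pos": TCP position; "tool_rot": TCP orientation; "force": force on the tool from outside, world axes, zero at the start; "moment": the same for the moment, N m; "opening": finger opening in m.
Only numpy, scipy, OpenCV 4.12 (cv2) and the standard library are available. Lean on these libraries where they do the work, as an engineer would, in place of code of your own. Each camera call takes 0.05 s, during which the arm holds its last target. There are 200 camera calls.

## Working session

There is one attempt and no reset: what is moved stays moved. The work goes in short steps, each a Python script; the robot and the scene stay as the last script left them, time stands still between calls to the robot, and variables do not carry over. Pictures are saved under pics/ and viewed, about 8 in all and at most 12, crops included, and the job is handed in when it is done.

```bash
ls; mkdir -p pics
python3 - <<'E'
from rig import robot
import cv2
s=robot.get_state(); print(s)
for n in("top","scene"):
    print(robot.camera_info(n)); cv2.imwrite(f"pics/{n}0.png",robot.grab_frame(n)[:,:,::-1])
E
```

```text
pics
{'time': 0.0, 'qpos': array([ 1.13949497,  0.41796983, -0.01030019,  1.61417886,  0.00468352,
        1.11067862, -0.05297777]), 'joint_vel': array([-3.97824321e-04, -1.50084701e-03, -1.11476190e-04,  5.81637010e-04,
       -5.23668301e-04, -1.74517968e-03,  8.45479658e-05]), 'effort': array([-3.42330159e-04, -8.51256609e+01,  6.38184752e-01, -4.25994515e+01,
       -4.89347312e-02,  1.85407087e-02,  1.23515201e-04]), 'ee_pos': array([ 0.23736122, -0.57779193,  0.22362589]), 'tool_rot': array([[ 9.24976713e-01,  3.80023420e-01, -5.30529016e-04],
       [ 3.80023782e-01, -9.24976076e-01,  1.08827993e-03],
       [-7.71547876e-05, -1.20824723e-03, -9.99999267e-01]]), 'force': array([ 0.17085822, -0.11409736,  0.65868102]), 'moment': array([-0.00365032,  0.02579595,  0.00617538]), 'opening': 0.09379532327394524}
{'fx': 482.9848338040516, 'fy': 482.9848338040516, 'cx': 318.9530615815416, 'cy': 239.76212576461376, 'rvec': array([ 2.18136919, -2.15855755,  0.09482227]), 'tvec': array([0.03142853, 0.63940389, 0.90776656])}
{'fx': 530.5280235382403, 'fy': 530.5280235382403, 'cx': 313.57901575523994, 'cy': 236.11764276187006, 'rvec': array([ 0.7917973 ,  2.40086008, -1.26193309]), 'tvec': array([ 0.45724797, -0.10147349,  1.31307244])}
```

View pics/top0.png

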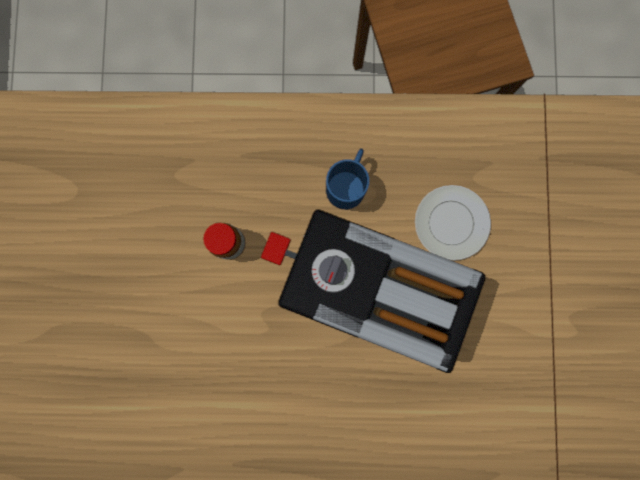

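View pics/scene0.png

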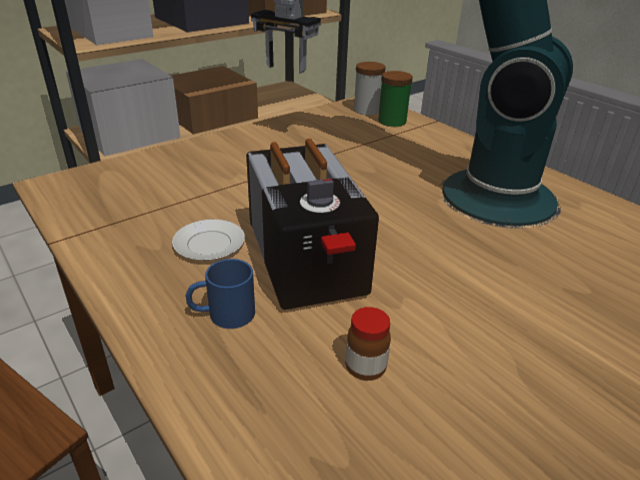

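The top view shows the toaster yawed roughly 0.35 rad: body-top corners at about (317,211), (279,305), (449,371) and (484,273), knob at (333,270), paddle at (276,248), jar cap at (222,239). The scene view shows the paddle at (339,243) and the knob bar at (320,190). The bystanders are clear of the controls. Next I'll fit the pose from both views.

```bash
cat > h.py <<'E'
import numpy as np, cv2
from rig import robot
def proj(c,P):
    K=np.array([[c["fx"],0,c["cx"]],[0,c["fy"],c["cy"]],[0,0,1.]])
    return cv2.projectPoints(np.float64(P),c["rvec"],c["tvec"],K,None)[0][:,0]
def world(p,L):
    x,y,t=p; L=np.float64(L); c,s=np.cos(t),np.sin(t)
    return np.c_[x+c*L[:,0]-s*L[:,1], y+s*L[:,0]+c*L[:,1], L[:,2]]
def redblobs(im):
    i=im.astype(int); m=((i[...,0]>110)&(i[...,1]<50)&(i[...,2]<50)).astype(np.uint8)
    n,l,st,ce=cv2.connectedComponentsWithStats(m)
    return [(st[k],ce[k]) for k in range(1,n) if st[k,4]>4]
E
python3 - <<'E'
from h import *
from scipy.optimize import least_squares
ct,cs=robot.camera_info("top"),robot.camera_info("scene")
top=cv2.imread("pics/top0.png")[:,:,::-1]; sc=cv2.imread("pics/scene0.png")[:,:,::-1]
for im in(top,sc):
    for b in redblobs(im): print(b)
C=[[.086,.150,.185],[-.086,.150,.185],[-.086,-.150,.185],[.086,-.150,.185]]
pad=[[0,.186,.174]]
L=C+pad+[[0,.085,.226]]
pt=np.array([[317,211],[279,305],[449,371],[484,273],redblobs(top)and max([b for b in redblobs(top) if b[1][0]>250],key=lambda b:b[0][4])[1],[334,269]])
w=np.array([.5,.5,.5,.5,1,.7])[:,None]
Ls=[[0,.085,.226]]; 
f=lambda p:((proj(ct,world(p,L))-pt)*w).ravel()
r=least_squares(f,[.45,0,.3]); print(r.x,(f(r.x).reshape(-1,2)/w).round(1))
print("paddle,grip",world(r.x,[[0,.186,.174],[0,.085,.219]]))
# overlay
def box(x,y,z0,z1):
    return [[a,b,c] for c in(z0,z1) for a,b in((x[0],y[0]),(x[1],y[0]),(x[1],y[1]),(x[0],y[1]))]
bx=[box((-.086,.086),(-.15,.15),0,.185),box((-.024,.024),(.168,.204),.160,.174),box((-.022,.022),(.078,.092),.196,.226)]
out=[]
for c,im,(u,v) in((ct,top,(290,370-115)),(cs,sc,(325,230))):
    S=4; o=cv2.resize(im[v-70:v+70,u-95:u+95][:,:,::-1].copy(),None,fx=S,fy=S,interpolation=cv2.INTER_CUBIC)
    for b in bx:
        q=((proj(c,world(r.x,b))-[u-95,v-70]+.5)*S).astype(int)
        for i in range(4):
            for a,d in((i,(i+1)%4),(i+4,(i+1)%4+4),(i,i+4)): cv2.line(o,tuple(map(int,q[a])),tuple(map(int,q[d])),(0,255,0),1)
    out.append(cv2.resize(o,(399,294),interpolation=cv2.INTER_AREA) if 0 else o)
cv2.imwrite("pics/ov_top.png",out[0]);cv2.imwrite("pics/ov_sc.png",out[1])
E
```

```text
(array([204, 223,  31,  31, 752], dtype=int32), array([219.00930851, 238.22739362]))
(array([261, 233,  29,  32, 580], dtype=int32), array([275.02758621, 248.1362069 ]))
(array([329, 273,   4,   9,  10], dtype=int32), array([330.2, 276.9]))
(array([322, 233,  33,  17, 390], dtype=int32), array([338.01282051, 240.83333333]))
(array([352, 307,  38,  27, 781], dtype=int32), array([370.52112676, 320.28681178]))
[ 0.54609252 -0.06519772 -0.35619704] [[-2.8 -4.6]
 [-3.5  0.7]
 [ 3.5  3.6]
 [ 4.4 -0.5]
 [-0.1 -0. ]
 [-0.8  0.2]]
paddle,grip [[0.61095305 0.10912701 0.174     ]
 [0.57573308 0.0144668  0.219     ]]
```

View pics/ov_top.png

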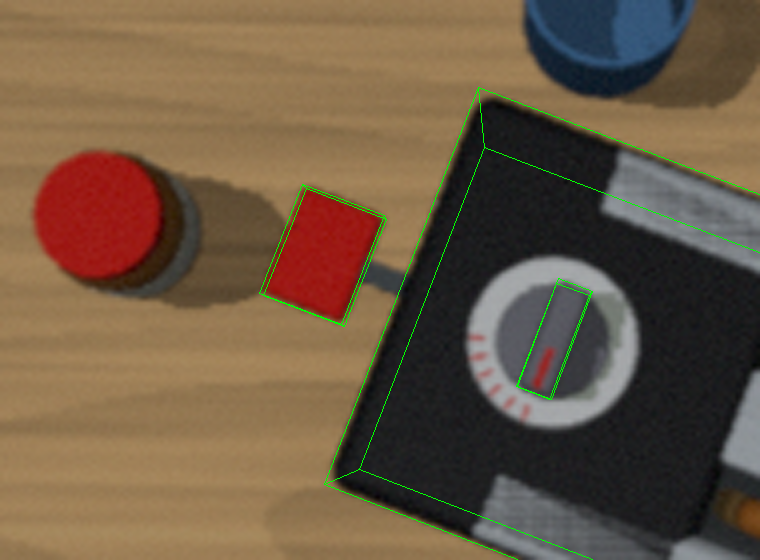

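View pics/ov_sc.png

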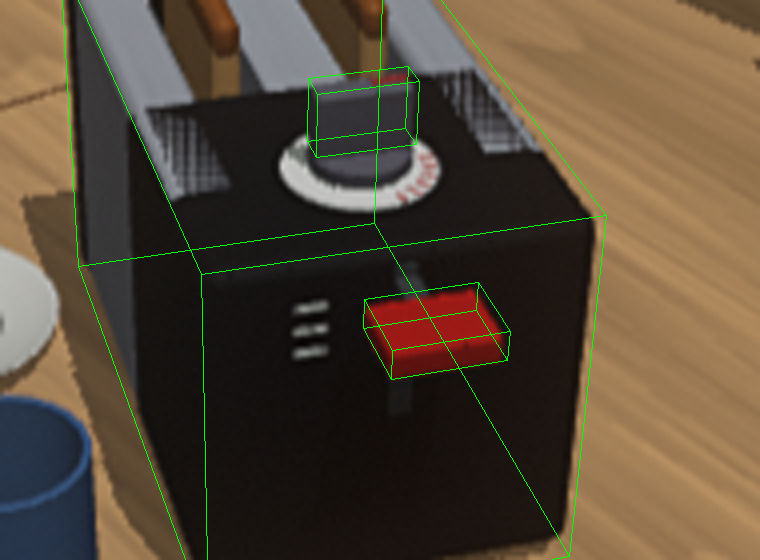

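Overlays match both views to within about 1–2 px, with yaw −0.356. Next I check reach and turn feasibility, then approach the knob.

```bash
cat >> h.py <<'E'
POSE=np.array([0.54609252,-0.06519772,-0.35619704])
GRIP,PAD=world(POSE,[[0,.085,.219],[0,.186,.174]])
def down(a):  # tool down, tool y at world angle a
    y=np.array([np.cos(a),np.sin(a),0]); z=np.array([0,0,-1.]); return np.c_[np.cross(y,z),y,z]
def wrench(): 
    s=robot.get_state(); return s["time"],s["ee_pos"].round(4),s["force"].round(1),s["moment"].round(3),round(s["opening"],4)
E
python3 - <<'E'
from h import *
s=robot.get_state()
robot.move_linear(s["ee_pos"]+[0,0,.18],velocity=.25)
up=[0,0,.10]
for k in(0,1):
    a=POSE[2]+np.pi/2+k*np.pi
    q=robot.ik(GRIP+up,down(a)); q2=robot.ik(GRIP,down(a)); qe=robot.ik(GRIP,down(a-1.3)); print(k,*[None if v is None else np.round(v,2) for v in(q,q2,qe)])
for k in (0,1):
    q=robot.ik(PAD+[0,0,-.016],down(POSE[2]+k*np.pi)); print('pad',k,None if q is None else np.round(q,2))
E
```

```text
0 [ 0.5   0.33 -0.73  1.6   0.23  1.3   0.95] [ 0.48  0.42 -0.71  1.73  0.3   1.11  0.88] [ 0.44  0.41 -0.66  1.73  0.28  1.1  -0.39]
1 [ 0.39  0.3  -0.59  1.6   0.17  1.29 -2.15] [ 0.36  0.39 -0.56  1.73  0.23  1.09 -2.2 ] [ 0.72  0.56 -1.08  1.72  0.53  1.19  2.55]
pad 0 [ 0.33  0.6  -0.78  1.67  0.47  1.07 -0.94]
pad 1 [ 0.51  0.74 -1.09  1.66  0.7   1.18  2.03]
```

Run:
```python
from h import *
R=down(POSE[2]+np.pi/2)
robot.gripper_to(.07)
robot.move_ptp(GRIP+[0,0,.11],R)
print(wrench())
cv2.imwrite("pics/w1.png",robot.grab_frame("wrist")[:,:,::-1])
print(robot.camera_info("wrist"))
```

```text
(3.975, array([0.5759, 0.0134, 0.329 ]), array([-0.6, -0.6,  0.4]), array([-0.041, -0.189,  0.012]), 0.0697)
{'fx': 371.64829954431775, 'fy': 371.64829954431775, 'cx': 315.5646937461003, 'cy': 245.85436730862017, 'rvec': array([-2.39775862, -1.66158483, -0.22044583]), 'tvec': array([-0.21528283, -0.5707277 ,  0.35305691])}
```

View pics/w1.png

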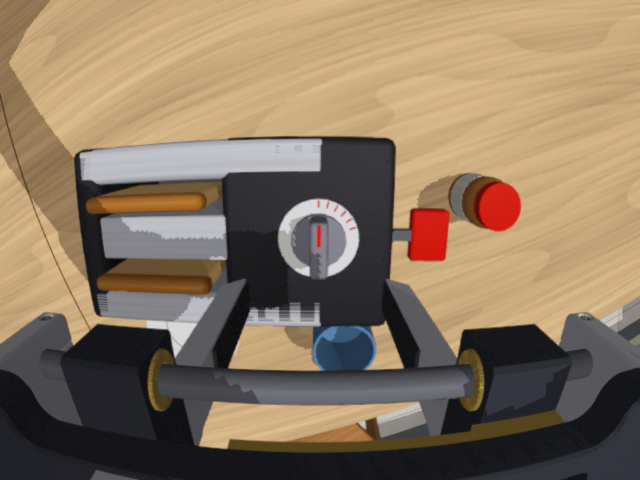

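The wrist view shows the bar vertical in the image at (319,246), between the fingers, and the paddle at (429,235). I'll compare these with the predicted pixels, then grip.

Run:
```python
from h import *
c=robot.camera_info("wrist"); K=np.array([[c["fx"],0,c["cx"]],[0,c["fy"],c["cy"]],[0,0,1.]])
P=world(POSE,[[0,.186,.174],[-.022,.085,.226],[.022,.085,.226]])
print(cv2.fisheye.projectPoints(P[:,None],c["rvec"],c["tvec"],K,np.zeros(4))[0][:,0].round(1), [b[1].round(1) for b in redblobs(cv2.imread("pics/w1.png")[:,:,::-1])])
print(robot.move_linear(GRIP+[0,0,0],velocity=.08,threshold=8)); print(wrench())
robot.gripper_to(0.0); print(wrench())
```

```text
[[428.3 234.6]
 [316.2 221.5]
 [316.3 278.9]] [array([498.6, 206.4]), array([428.4, 233.9]), array([318.5, 236. ])]
False
(5.55, array([0.5759, 0.0145, 0.2194]), array([-0. , -0.5,  0.3]), array([ 0.03 , -0.139,  0.002]), 0.0702)
(6.45, array([0.5761, 0.0155, 0.2191]), array([ 3.7,  5. , -3.1]), array([ 1.212, -0.866, -0.135]), 0.0139)
```

Run:
```python
from h import *
yh=np.array([-np.sin(POSE[2]),np.cos(POSE[2]),0])
G=GRIP+yh*.0017
robot.move_linear(G,velocity=.02); print(wrench())
q=np.array(robot.get_state()["qpos"]); q0=q[6]
for a in np.r_[np.arange(.2,1.2,.2),1.15,1.2,1.25,1.28,1.31]:
    q[6]=q0-a; robot.goto_joints(q)
    w=wrench(); s=robot.get_state(); R=s["tool_rot"]; ang=POSE[2]+np.pi/2-np.arctan2(R[1,1],R[0,1])
    print(round(a,2),round(ang,3),*w,round(s["effort"][6],3))
    if a>1.2 and abs(w[3][2])>.6: break
cv2.imwrite("pics/w2.png",robot.grab_frame("wrist")[:,:,::-1]); cv2.imwrite("pics/t2.png",robot.grab_frame("top")[:,:,::-1])
```

```text
(6.7, array([0.5762, 0.0156, 0.219 ]), array([-3.5, -3.1,  3.3]), array([-0.758,  0.601, -0.121]), 0.0139)
0.2 0.196 7.0167 [0.5762 0.0157 0.2191] [-1.3 -1.   2. ] [-0.156  0.103  0.129] 0.0136 -1.631
0.4 0.393 7.3333 [0.5762 0.0158 0.2191] [0.2 0.9 1.2] [-0.042 -0.046  0.108] 0.0143 -1.546
0.6 0.592 7.65 [0.5763 0.0158 0.2191] [2.  1.5 0.4] [ 0.255 -0.4    0.084] 0.0143 -1.521
0.8 0.792 7.9667 [0.5764 0.0158 0.2191] [ 4.   2.5 -1.1] [ 0.468 -0.904  0.08 ] 0.014 -1.519
1.0 0.994 8.2833 [0.5764 0.0159 0.2191] [ 5.1  2.2 -2.8] [ 0.588 -1.164  0.098] 0.0138 -1.069
1.15 1.144 8.5583 [0.5765 0.0159 0.2191] [ 4.5  2.3 -2.7] [ 0.521 -1.307  0.132] 0.0139 -1.196
1.2 1.193 8.8083 [0.5765 0.0159 0.2191] [ 5.1  2.3 -3.3] [ 0.645 -1.336  0.115] 0.0141 -0.585
1.25 1.243 9.0583 [0.5766 0.0159 0.2191] [ 5.2  2.7 -2.8] [ 0.608 -1.406  0.19 ] 0.0138 -0.588
1.28 1.273 9.3083 [0.5766 0.0159 0.2191] [ 4.9  0.4 -2.3] [ 0.557 -1.369  0.462] 0.0142 -0.709
1.31 1.302 9.5583 [0.5766 0.0159 0.2191] [ 5.   2.1 -3.3] [ 0.52  -1.403  0.716] 0.014 -0.958
```

View pics/w2.png

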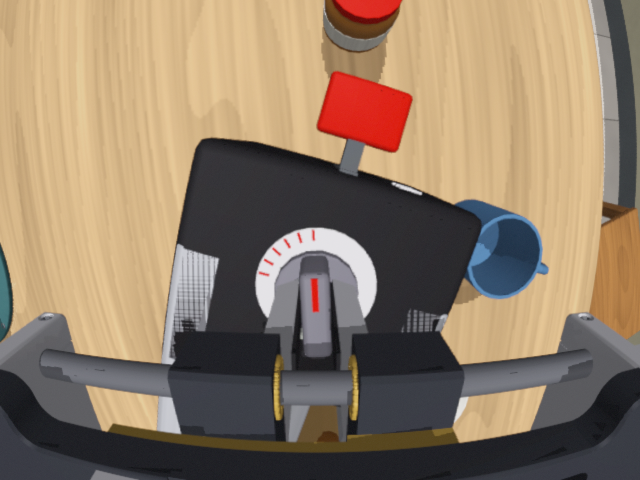

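The mark now points towards the lever end, and the moment climbs steeply past 1.25 rad (0.19, 0.46, 0.72 N·m), so the knob is at its stop. Releasing it.

Run:
```python
from h import *
robot.gripper_to(.09); print(wrench())
p=robot.get_state()["ee_pos"]
robot.move_linear(p+[0,0,.12],velocity=.12)
robot.gripper_to(0.0)
robot.move_ptp(PAD+[0,0,.019+.07],down(POSE[2]))
robot.pause(.5); print(wrench())
cv2.imwrite("pics/w3.png",robot.grab_frame("wrist")[:,:,::-1])
a=robot.grab_frame("scene")[130:280,220:420,::-1]; cv2.imwrite("pics/s3.png",cv2.resize(a,None,fx=4,fy=4,interpolation=cv2.INTER_CUBIC))
```

```text
(10.8833, array([0.5762, 0.0156, 0.219 ]), array([-0.5,  0.2, -0.1]), array([-0.032, -0.062,  0.062]), 0.0896)
(14.4667, array([0.611 , 0.1088, 0.2632]), array([ 0.4, -0.8, -0.7]), array([-0.033, -0.095, -0.027]), 0.0002)
```

View pics/w3.png

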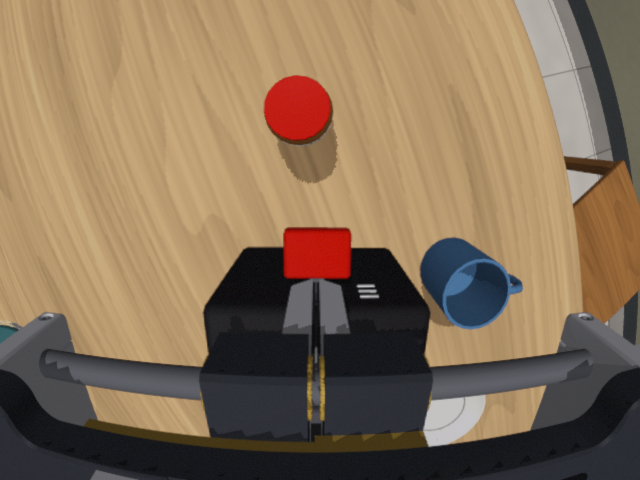

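View pics/s3.png

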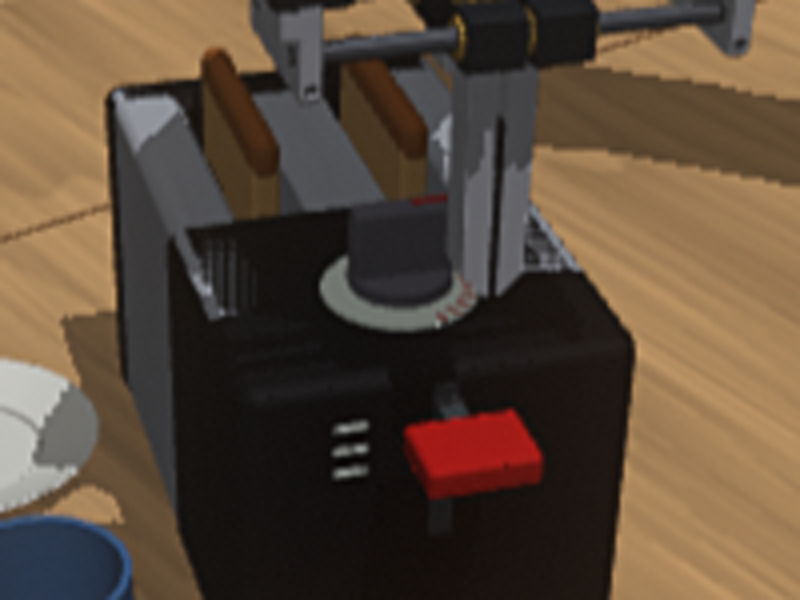

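The knob is back at rest: bar along toaster x at (400,240) in the crop, as before. The lever is still up and the fingertips are above it. Pressing in steps now.

Run:
```python
from h import *
P=PAD.copy(); P[2]=.019+.174+.008
robot.move_linear(P,velocity=.08); f0=robot.get_state()["force"][2]
P[2]-=.018
print(robot.move_linear(P,velocity=.015,threshold=2.5)); print(wrench())
```

```text
True
(16.1583, array([0.611 , 0.1091, 0.1926]), array([-1.2,  0.4,  7.1]), array([-0.112,  0.186, -0.03 ]), 0.0005)
```

Run:
```python
from h import *
P=PAD.copy()
for d in [.003,.006,.009,.011,.013,.016,.019,.022,.024,.027,.029,.030,.031,.032,.033]:
    P[2]=.193-d; robot.move_linear(P,velocity=.02)
    s=robot.get_state(); print(d,round(s["time"],2),s["ee_pos"].round(4),s["force"].round(1))
    if s["force"][2]>30: break
robot.pause(.3); print(wrench())
```

```text
0.003 16.43 [0.611  0.1091 0.1904] [-2.4 -1.8  9.2]
0.006 16.73 [0.611  0.1092 0.1872] [-1.6 -0.4  6.7]
0.009 17.03 [0.611  0.1091 0.1841] [-1.1 -0.8  5.1]
0.011 17.28 [0.611  0.1091 0.1823] [-2.  -1.8  7.4]
0.013 17.53 [0.6111 0.1092 0.1805] [-2.6 -0.8 10.2]
0.016 17.83 [0.6111 0.1092 0.1774] [-2.8 -1.7  9.6]
0.019 18.13 [0.611  0.1091 0.1742] [-1.3 -0.7  5.9]
0.022 18.43 [0.611  0.1092 0.1714] [-2.7 -1.5  7.6]
0.024 18.68 [0.6111 0.1092 0.1695] [-2.8 -2.1 12. ]
0.027 18.98 [0.6111 0.1091 0.1665] [-3.6 -0.7 10.3]
0.029 19.23 [0.6111 0.1091 0.1643] [-1.9 -1.7  7.9]
0.03 19.48 [0.611  0.1091 0.1633] [-2.  -0.3  6.6]
0.031 19.73 [0.611  0.1091 0.1623] [-1.9 -0.2  7.6]
0.032 19.98 [0.6111 0.1091 0.1614] [-2.3 -0.4  7.9]
0.033 20.23 [0.611  0.1091 0.1604] [-2.3 -1.6  8.3]
(20.5333, array([0.6111, 0.1091, 0.1605]), array([-3. , -1.2,  9.3]), array([-0.304,  0.64 , -0.046]), 0.0005)
```

Run:
```python
from h import *
P=PAD.copy()
for d in [.0335,.034,.0345,.035,.0355,.036]:
    P[2]=.193-d; robot.move_linear(P,velocity=.02); robot.pause(.15)
    s=robot.get_state(); print(d,round(s["time"],2),s["ee_pos"].round(4),s["force"].round(1))
    if s["force"][2]>15: break
a=robot.grab_frame("scene")[130:280,220:420,::-1]; cv2.imwrite("pics/s4.png",cv2.resize(a,None,fx=4,fy=4,interpolation=cv2.INTER_CUBIC))
```

```text
0.0335 20.93 [0.611  0.1091 0.16  ] [-2.7 -0.7 10. ]
0.034 21.33 [0.6111 0.1091 0.1596] [-3.4 -1.6 11.2]
0.0345 21.73 [0.6111 0.1092 0.1592] [-3.7 -1.4 11.9]
0.035 22.13 [0.6111 0.1091 0.1587] [-4.1 -1.5 11.8]
0.0355 22.53 [0.6111 0.1092 0.1582] [-3.8 -2.4 13.3]
0.036 22.93 [0.6111 0.1091 0.1579] [-5.  -2.4 14.5]
```

View pics/s4.png

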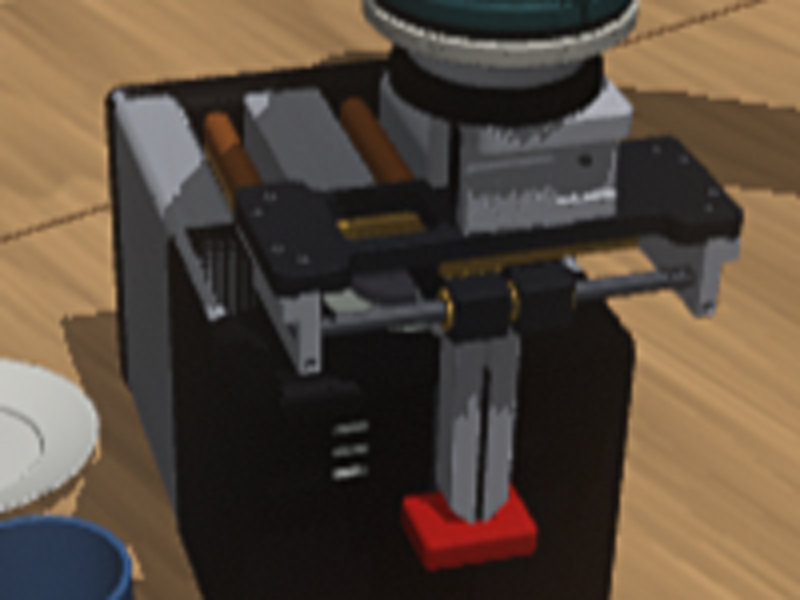

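Run:
```python
from h import *
robot.pause(.5); print(wrench()); robot.sign_off()
```

```text
(23.4833, array([0.6111, 0.1092, 0.1579]), array([-4.5, -2.5, 14.7]), array([-0.552,  1.261,  0.011]), 0.0007)
the job is handed in; nothing more can be done
```

I twisted the timer knob to its stop and let it spring back, then pressed the red lever to the third notch. I handed the job in at about 23.5 s with the fingers still holding the lever down.

- **Timer knob:** I turned it clockwise to a measured 1.30 rad. The moment rose from 0.19 to 0.72 N·m past 1.25 rad, which is the stop. After release, the scene picture showed the bar back along the toaster's x, its rest position, before I touched the lever.
- **Lever:** I felt three force dips on the way down. The fingertips ended about 35 mm below the rest height, at the third notch or just past it, near the hard stop. They held about 14.7 N, steady over the last half second and well below 50 N.
- **Bystanders:** The last crop showed the lever low, the bread lowered with it, and the parts of the mug and plate in view where they were. The jam jar was outside that crop. I did not go near it, but have no picture of it from after the press.
- **Disagreements:** The knob axis was about 1.5 mm off my first estimate, and I corrected this in the grip. The gripper partly hid the knob in the last picture, so I did not check its rest angle again after the press.

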